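# Load the chamber-slide carrier on the microscope stage and set its jaw screw

### The arm

A 6-joint arm with a two-finger parallel gripper is mounted at the origin on the work surface. World frame = base frame: x ahead of the robot, y to its left, z up, the work surface at z = 0. Lengths are in m, angles in rad, forces in N, time in s.
With the tool pointing down it reaches from about 0.325 to 0.9 m from the base axis. Payload 3.5 kg.
Tool frame: the origin (TCP) lies at the very end of the fingers, on their centre line; the grasp point (between the pads) lies robot.grasp_offset behind it (robot.grasp_offset is the distance from the TCP to the grasp point, in m); x points along the fingers, y is the direction in which the jaws open and shut, and the axes are right-handed (so a half turn about x gives the same grasp; the last joint's range is limited). The gripper opens to 85 mm and grips with 20 to 120 N. Pads are 22 mm wide; open, the fingers measure 114 mm over their backs; the gripper's body (76 mm by 85 mm) begins 54 mm behind the grasp point. The pads swing forward as they close: fully open they stand 13 mm farther back than shut.
Start: joints at [-1.429, 0.276, -0.026, 1.268, 0, 1.467], TCP at [0.151, -0.606, 0.231] pointing down, gripper open.
Joint ranges: [-3.12, 3.12], [-0.85, 1.88], [-1.08, 1.24], [-1.95, 2.15], [-1.57, 1.53], [-3.14, 3.14]. Speed limits (rad/s): [2.57, 2.57, 3.14, 3.14, 3.14, 3.14].

### API

Orientations are given as a unit quaternion [w, x, y, z].
In Python, from cell import telemetry, cams, job, robot gives the robot as it stands. The module is installed in compiled form; this text tells all that it offers.
- The arm moves only by the shell command python3 -m crank 'ROWS'. ROWS is JSON, a list of rows, each a list of 7 numbers: the turn, a rotation vector about the tool's x, y, z in rad, then the shift along the tool's x, y, z in mm, then the opening, from 0 (shut) to 1 (fully open). A call has 1 to 12 rows; each row shifts and turns the pose as measured when the row begins, along the tool's axes as they then stand; what a row does not reach is not made up. A row lasts 1/8 s, in which the tool goes at most 62.5 mm and 10.7 degrees, less where a joint would pass 70% of its speed; a pose out of reach is approached as far as the arm can. A call is refused whole if a number of a shift passes 62.5 or a number of a turn 0.188, either way. A call with a gripper value outside its range is refused whole. The fingers move at their own pace and stop on an object; the grip force is fixed at half the most. Time passes only in rows, so rows that do not move let the fingers close. It gives the time, the measured TCP pose, the force and the opening at its end, in the units of the state.
- telemetry.observe(): the state, without advancing time (a new reading comes with each control period).
- cams.snapshot(name): name is "side" or "top"; returns the picture (480x640x3 uint8, red, green, blue); there is no depth.
- cams.camera_model(name): a dict with "vfov" (degrees; the focal length in pixels is half the picture's height over the tangent of half this angle, whatever the lens; pixels are square), "cx", "cy" (the principal point, pixels), "R" (3x3) and "t" (3): a world point X has camera coordinates R X + t. Camera axes: x right, y down, z forward; pixel columns grow to the right and rows downward; lengths in m; the calibration is good to about 2 mm. A picture is of the moment at which its call begins. camera_model takes no time and is no camera call.
- job.hand_in(): hands the job in, once; it reports no verdict.
The state is a dict: "t": time; "q": joint angles; "dq": joint speeds; "joint_torque": joint torques, N m; "position": TCP position; "ee_rot": TCP orientation; "wrist_force": force on the tool from outside, world axes, zero at the start; "ft_torque": the same for the moment, N m; "width": opening from 0.0 (shut) to 1.0 (fully open).
Only numpy, scipy, OpenCV 4.12 (cv2) and the standard library are available. Lean on these libraries where they do the work, as an engineer would, in place of code of your own. Each camera call takes 0.05 s, during which the arm holds its last target.

### The job

Set the slide carrier down flat on the narrow raised rail of the microscope stage, between the fence and the jaw and between the two end lips, and let go of it. Then turn the stage's thumbscrew clockwise until it seats against its stop, and back it off a quarter turn so that the carrier has room to expand when it warms. Finish while holding the thumbscrew gripped at that setting: do not let go of it, and leave the bottle, dish and tip rack alone.

Things in the scene. Friction and masses are not known exactly. Their poses are not given: they have to be found in the camera images.
- carrier: Loose bare aluminium slide carrier at the robot's right: plate 110 (x) x 46 (y) x 12 mm (z), 0.15 to 0.31 kg, glass windows with white wells on top. In its middle stands a grip fin 36 mm long (x), 14 mm thick (y), from the plate's top (12 mm) to 42 mm above the underside. Origin: centre of the underside; z up. Same either way round (half turn).
- stage: Microscope stage on a white stand, fixed: black plate 160 (x, from -80) x 190 mm (y, -60 to +130), top 60 mm above the bench. Origin: at bench height under the rail's middle; x along the rail, y from fence to thumbscrew. Aluminium rail 30 mm wide (y -15 to +15), top 74 mm high; end lips with inner faces at x +-60 mm, 6 mm above the rail. Low screw housing 50 x 44 mm, top 68 mm.
- nest (a point): Where the carrier's origin belongs: on the rail's top (74 mm above the bench), midway between the lips; axes as stage, carrier's x along x. Set here, the carrier has 5 mm free at each end, 3.75 mm to the fence and at least 3.7 mm to the jaw's start position. The closing jaw may push it up to the fence.
- fence (a point): Top middle edge of the fixed aluminium fence's inner face, 82 mm above the bench, at y -23.75 mm in stage. The fence is 80 mm long (x), 8 mm thick.
- jaw_face (a point): Top middle edge of the dark steel jaw's inner face, 82 mm above the bench; jaw 60 mm long (x), 8 mm thick. The thumbscrew slides it along y: face at y 37.85 mm minus 3 mm per rad of screw. Seated it is at 23.75 mm, leaving the carrier 1.5 mm of play, never pinching it.
- screw (a joint): Turn of the thumbscrew, rad, growing clockwise seen from above: 0 fully open, 4.712 seated on a hard stop. Starts between 1.9 and 2.7, so usually takes two grasps. Light friction (about 0.05 N m); stays where it is left; does not rise or sink. At the stop it goes no further: gripping fingers slip round it or stall.
- screw_grip (a point): On the thumbscrew's upright axis at grip height, 100 mm above the bench, at x 0, y +96 mm in stage. Round bare-steel knurled knob, 30 mm in diameter, 30 mm tall (82 to 112 mm above the bench) on a 16 mm stem; a small black pointer rib, 3 mm high, on its top lies on its own -x side. Axes turn with the knob; z up.
- bottle: Bystander: capped amber bottle, 60 mm in diameter, 130 mm tall, beyond the stage. Origin: centre of the underside.
- dish: Bystander: round culture dish with lid, 90 mm in diameter, 17 mm tall, near the robot. Origin: centre of the underside.
- rack: Bystander: pipette tip rack, 120 x 80 x 61 mm, to the left. Origin: centre of the underside.
Things that resemble listed ones, but are neither listed nor needed, are in the scene too. Of the things that look like the stage, the largest one is meant.

How it is judged:
On the way, in this order (a step that is already met when the one before it is completed fails the run):
1. the carrier lies flat on the rail between fence and jaw and between the end lips, let go, while the thumbscrew is still open (z of carrier in the frame of nest between -0.003 and 0.003 m and x of carrier in the frame of nest between -0.009 and 0.009 m and y of carrier in the frame of nest between -0.007 and 0.01 m and angle between carrier's own z axis and vertical below 0.06 rad and angle between the x axis of carrier and the x axis of stage, either way round below 0.12 rad and contact force between the fingers and carrier below 0.3 N and linear speed of carrier below 0.05 m/s and value of joint screw below 4 rad), for 0.2 s.
2. the thumbscrew is turned clockwise until it seats, with the carrier in its place (z of carrier in the frame of nest between -0.003 and 0.003 m and x of carrier in the frame of nest between -0.009 and 0.009 m and y of carrier in the frame of nest between -0.007 and 0.01 m and angle between carrier's own z axis and vertical below 0.06 rad and angle between the x axis of carrier and the x axis of stage, either way round below 0.12 rad and contact force between the fingers and carrier below 0.3 N and linear speed of carrier below 0.05 m/s and value of joint screw above 4.63 rad), for 0.2 s.
At the end, for the whole second after the job is handed in: Thumbscrew a quarter turn (90 degrees, within 15) back from its seat (joint 2.881 to 3.401), gripped by over 3 N; carrier at rest and untouched on the rail: height within 3 mm, 9 mm along and -7 to +10 mm across from the nest point, tilt under 0.06 rad, in line within 0.12 rad (z of carrier in the frame of nest between -0.003 and 0.003 m and x of carrier in the frame of nest between -0.009 and 0.009 m and y of carrier in the frame of nest between -0.007 and 0.01 m and angle between carrier's own z axis and vertical below 0.06 rad and angle between the x axis of carrier and the x axis of stage, either way round below 0.12 rad and contact force between the fingers and carrier below 0.3 N and linear speed of carrier below 0.05 m/s and value of joint screw between 2.881 and 3.401 rad and contact force between the fingers and screw above 3 N); the arm keeps its last pose, push and grip.
It fails at once if the bottle is moved by more than 30 mm (distance of bottle from where it was at the start of the episode above 0.03 m).
It fails at once if the dish is moved by more than 30 mm (distance of dish from where it was at the start of the episode above 0.03 m).
It fails at once if the rack is moved by more than 30 mm (distance of rack from where it was at the start of the episode above 0.03 m).
It also fails if it takes over 61 s, if anything falls off the work surface, if the arm or the gripper's body presses on something with over 40 N, if the wrist force passes 120 N, or if a joint passes its speed limit or range.

## Working session

There is one attempt and no reset: what is moved stays moved. The work goes in short steps, Python scripts to look and compute and a shell command to move; the robot and the scene stay as the last step left them, time stands still between calls to the robot, and variables do not carry over. Pictures are saved under pics/ and viewed, and the job is handed in when it is done.

```bash
mkdir -p pics; ls; python3 - <<'E'
from cell import telemetry,cams,robot
import cv2
s=telemetry.observe();print(s);print(robot.grasp_offset)
for n in("top","side"):
    cv2.imwrite(f"pics/{n}0.png",cams.snapshot(n)[:,:,::-1]);print(n,cams.camera_model(n))
E
```

```text
pics
{'t': 0.0, 'q': array([-1.42939835e+00,  2.77126129e-01, -2.79264115e-02,  1.26799262e+00,
        3.14445718e-05,  1.46738975e+00]), 'dq': array([ 4.62788634e-04,  5.56385298e-05, -1.60515005e-03,  9.46320197e-04,
       -1.52351223e-03,  1.51020253e-03]), 'joint_torque': array([ 1.77106100e-03, -4.45506406e+01,  2.95204765e+01,  1.64334581e-02,
        8.30634258e-05, -6.53561791e-07]), 'position': array([ 0.15136161, -0.60557371,  0.23014252]), 'ee_rot': array([-0.0855403 , -0.70181191, -0.0871306 ,  0.70181989]), 'wrist_force': array([-0.26152364, -0.39688885, -0.00309501]), 'ft_torque': array([ 0.04207473, -0.03801315, -0.00530884]), 'width': 0.9998109705844709}
0.0187
top {'vfov': 44.01514834852417, 'cx': 321.64052053219234, 'cy': 241.25731029656083, 'R': array([[-2.43424129e-02, -9.99697139e-01, -3.61630237e-03],
       [-9.90026416e-01,  2.46087235e-02, -1.38715920e-01],
       [ 1.38762901e-01,  2.03554671e-04, -9.90325611e-01]]), 't': array([0.06306829, 0.56623818, 1.03934707])}
side {'vfov': 49.55274640800939, 'cx': 322.6148535184628, 'cy': 236.61477089926922, 'R': array([[ 0.98595647, -0.16684612,  0.0072252 ],
       [-0.12523764, -0.76731172, -0.62892628],
       [ 0.11047789,  0.61918907, -0.77743137]]), 't': array([-0.55906136,  0.13431972,  0.8840301 ])}
```

View pics/top0.png

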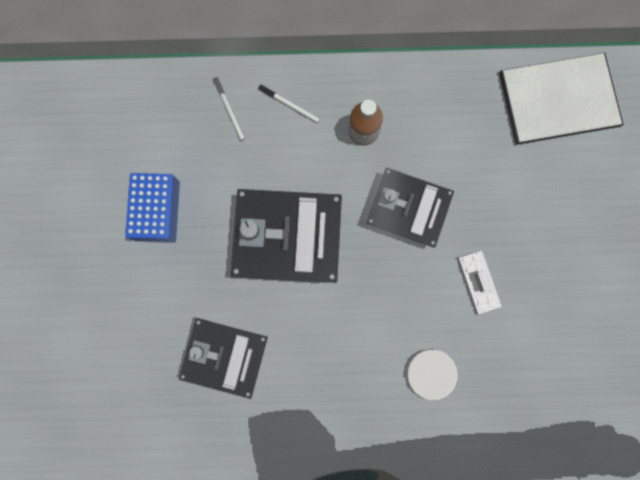

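View pics/side0.png

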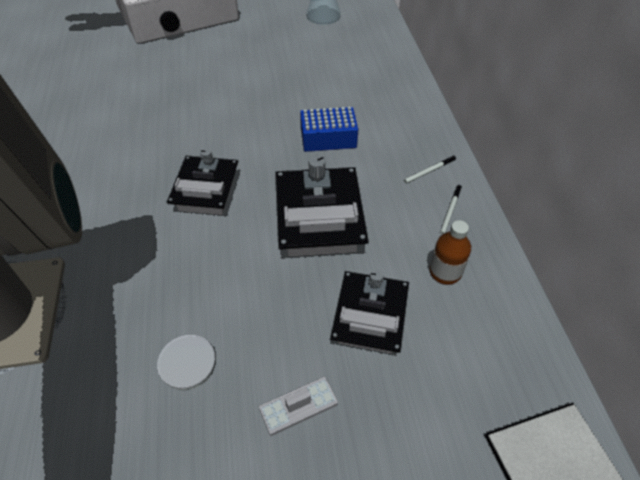

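The top view shows the large stage at about (287,236), the carrier at (480,282), the dish at (432,374), the bottle at (366,120) and the rack at (150,206). Next I'll zoom in on the stage and the carrier.

```bash
python3 - <<'E'
import cv2,numpy as np
t=cv2.imread("pics/top0.png");s=cv2.imread("pics/side0.png")
def z(im,x,y,w,h,f):return cv2.resize(im[y:y+h,x:x+w],None,fx=f,fy=f,interpolation=cv2.INTER_CUBIC)
cv2.imwrite("pics/z1.png",z(t,220,180,130,110,6));cv2.imwrite("pics/z2.png",z(t,450,240,60,80,7))
cv2.imwrite("pics/z3.png",z(s,265,145,115,115,5));cv2.imwrite("pics/z4.png",z(s,250,370,100,70,7))
E
```

```text
(no output)
```

View pics/z1.png

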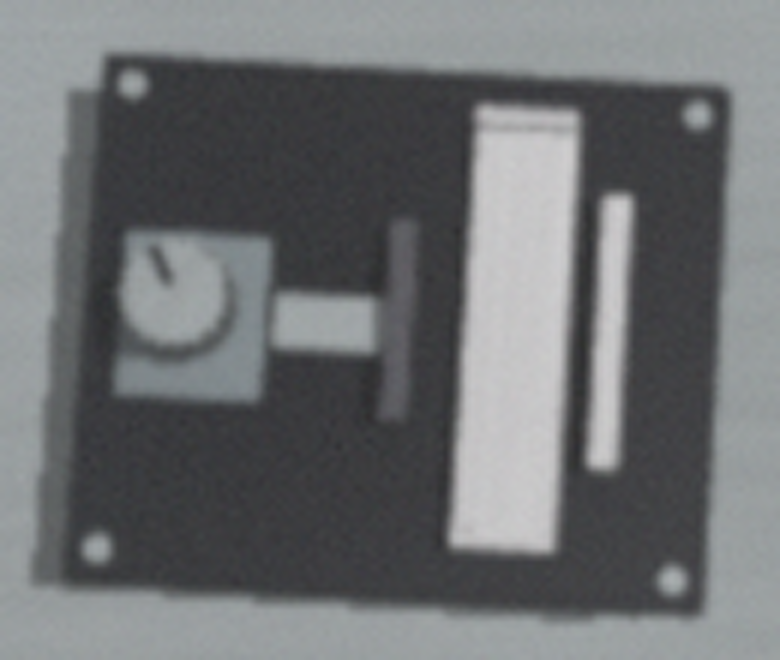

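View pics/z2.png

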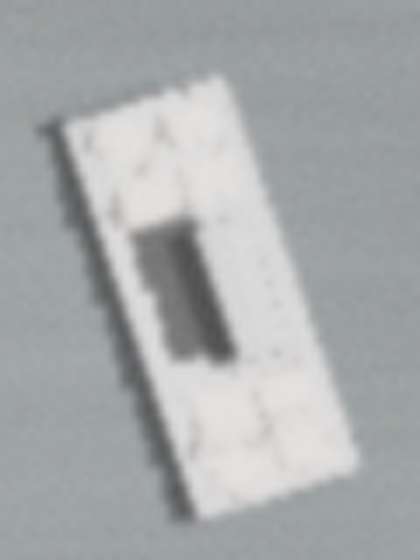

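View pics/z3.png

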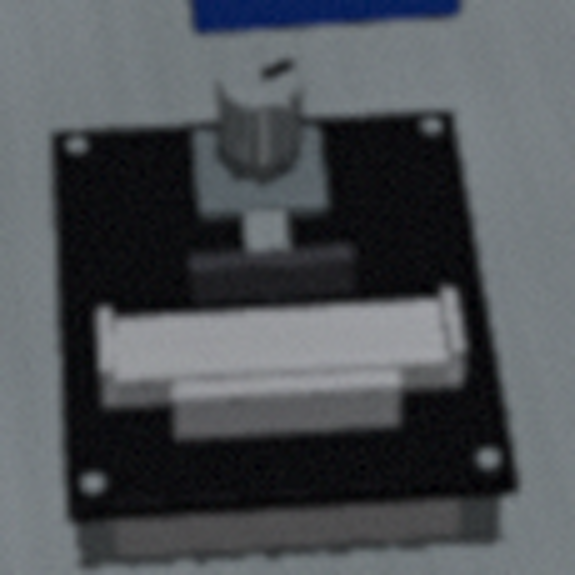

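View pics/z4.png

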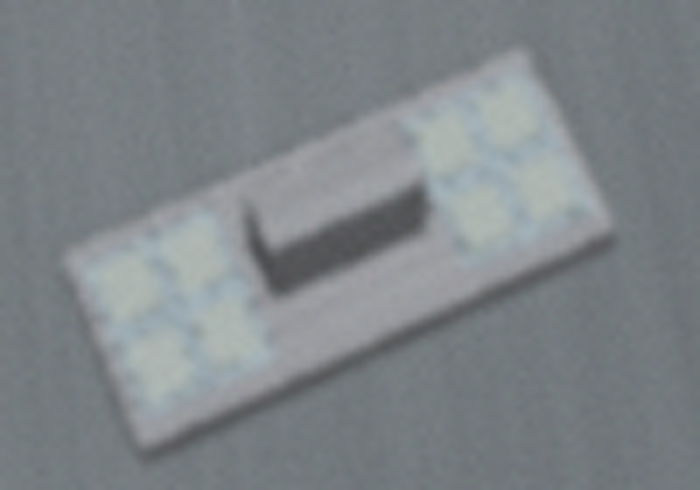

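Stage x runs roughly along world +x, with the knob on the +y side. The pointer rib is up and a little to the left. Now I'll extract features and measure them.

```bash
cat > h.py <<'E'
import numpy as np,cv2
from cell import cams
def cm(n):
    m=cams.camera_model(n);f=240/np.tan(np.radians(m['vfov'])/2);return m,f
def ray(n,p):
    m,f=cm(n);R=np.array(m['R']);d=R.T@np.array([(p[0]-m['cx'])/f,(p[1]-m['cy'])/f,1]);return -R.T@np.array(m['t']),d
def onz(n,p,z):
    c,d=ray(n,p);return c+d*(z-c[2])/d[2]
def proj(n,X):
    m,f=cm(n);c=np.array(m['R'])@np.array(X)+np.array(m['t']);return np.array([f*c[0]/c[2]+m['cx'],f*c[1]/c[2]+m['cy']])
E
python3 - <<'E'
from h import *
np.set_printoptions(precision=4,suppress=True)
def u(P,o,s): return (np.array(P,float)+.5)/s-.5+np.array(o)
T=lambda P:u(P,(220,180),6); S=lambda P:u(P,(265,145),5)
def rep(name,P,n,f,z):
    for p in P: print(name,n,onz(n,f(p),z))
rep("rivet",[(133,84),(697,116),(673,580),(97,548)],"top",T,.06)
rep("rivet",[(76,145),(92,483),(489,458),(432,126)],"side",S,.06)
rep("platecorner",[(107,55),(730,92),(703,613)],"top",T,.06)
rep("rail lipTL,TR(z80), BL,BR",[(476,104),(581,108),(448,550),(555,552)],"top",T,.08)
rep("fence inner",[(602,193),(586,468)],"top",T,.082)
rep("jaw inner(right edge)",[(417,220),(405,421)],"top",T,.082)
rep("knobtop c",[(172,292)],"top",T,.112)
rep("knobtop c",[(263,74)],"side",S,.112)
rep("pointer outer/in",[(151,246),(171,285)],"top",T,.115)
C=lambda P:u(P,(450,240),7); D=lambda P:u(P,(250,370),7)
rep("carr",[(63,124),(225,78),(360,467),(203,519)],"top",C,.012)
rep("carr",[(66,255),(520,48),(613,232),(148,447)],"side",D,.012)
rep("fin",[(133,232),(190,218),(238,358),(176,360)],"top",C,.042)
rep("fin",[(245,198),(405,125),(428,188),(275,250)],"side",D,.042)
E
```

```text
rivet top [0.6551 0.191  0.06  ]
rivet top [0.6411 0.0219 0.06  ]
rivet top [0.5019 0.0328 0.06  ]
rivet top [0.5155 0.2025 0.06  ]
rivet side [0.5157 0.2028 0.06  ]
rivet side [0.5017 0.0335 0.06  ]
rivet side [0.6419 0.0221 0.06  ]
rivet side [0.6558 0.191  0.06  ]
platecorner top [0.6642 0.1988 0.06  ]
platecorner top [0.6482 0.0117 0.06  ]
platecorner top [0.4919 0.0242 0.06  ]
rail lipTL,TR(z80), BL,BR top [0.642  0.0873 0.08  ]
rail lipTL,TR(z80), BL,BR top [0.6401 0.0564 0.08  ]
rail lipTL,TR(z80), BL,BR top [0.5106 0.0979 0.08  ]
rail lipTL,TR(z80), BL,BR top [0.5092 0.067  0.08  ]
fence inner top [0.6141 0.0509 0.082 ]
fence inner top [0.5332 0.0574 0.082 ]
jaw inner(right edge) top [0.6074 0.1052 0.082 ]
jaw inner(right edge) top [0.5482 0.1096 0.082 ]
knobtop c top [0.5829 0.1733 0.112 ]
knobtop c side [0.5856 0.1754 0.112 ]
pointer outer/in top [0.5957 0.1788 0.115 ]
pointer outer/in top [0.5844 0.1732 0.115 ]
carr top [ 0.5352 -0.2041  0.012 ]
carr top [ 0.5464 -0.2478  0.012 ]
carr top [ 0.4429 -0.2767  0.012 ]
carr top [ 0.4304 -0.2348  0.012 ]
carr side [ 0.4308 -0.2349  0.012 ]
carr side [ 0.5342 -0.2048  0.012 ]
carr side [ 0.5469 -0.2491  0.012 ]
carr side [ 0.4438 -0.278   0.012 ]
fin top [ 0.5036 -0.2136  0.042 ]
fin top [ 0.5069 -0.2284  0.042 ]
fin top [ 0.4707 -0.2385  0.042 ]
fin top [ 0.4706 -0.2226  0.042 ]
fin side [ 0.47   -0.2409  0.042 ]
fin side [ 0.505  -0.2307  0.042 ]
fin side [ 0.5077 -0.245   0.042 ]
fin side [ 0.4747 -0.2528  0.042 ]
```

The two views agree to about 1 mm:

| Item | World position (m) | Yaw / angle |
|---|---|---|
| Stage origin | (0.5757, 0.0773) | yaw −0.082 |
| Knob | (0.5836, 0.1730) | screw about 2.6 rad |
| Carrier | (0.4889, −0.2413) | yaw 0.279 |

The fence is at y about −23.5 mm and the jaw at about +30 mm, so I'll place the carrier at stage y of about +2.5 mm.

```bash
cat > g.py <<'E'
# usage: g.py X Y Z yaw(of tool y axis, mod pi) -> total delta in tool axes
import sys,numpy as np
from scipy.spatial.transform import Rotation as Ro
from cell import telemetry
np.set_printoptions(precision=4,suppress=True)
s=telemetry.observe();w=s['ee_rot'];R=Ro.from_quat([w[1],w[2],w[3],w[0]]).as_matrix()
print('t',round(s['t'],3),'pos',s['position'],'q',s['q'],'w',round(s['width'],3),'F',s['wrist_force'],'M',s['ft_torque'])
print('R',R.tolist() if 0 else R.round(4).tolist())
print('yaw y',np.arctan2(R[1,1],R[0,1]))
if len(sys.argv)>1:
    X=np.array([float(a) for a in sys.argv[1:4]]);ya=float(sys.argv[4])
    cur=np.arctan2(R[1,1],R[0,1]);d=(ya-cur+np.pi/2)%np.pi-np.pi/2;ya=cur+d
    yv=np.array([np.cos(ya),np.sin(ya),0]);xv=np.array([0,0,-1.]);Rt=np.column_stack([xv,yv,np.cross(xv,yv)])
    print('rotvec tool',Ro.from_matrix(R.T@Rt).as_rotvec(),'shift mm tool-now',R.T@(X-s['position'])*1e3,'in target axes',Rt.T@(X-s['position'])*1e3)
E
python3 g.py .4889 -.2413 .10 1.850
```

```text
t 0.1 pos [ 0.1514 -0.6057  0.2302] q [-1.4294  0.2771 -0.0277  1.268   0.      1.4674] w 0.999 F [ 0.1818 -0.2401  0.2217] M [0.0518 0.037  0.0301]
R [[-0.0003, 0.2424, -0.9702], [0.002, -0.9702, -0.2424], [-1.0, -0.002, -0.0002]]
yaw y -1.3259919947263015
rotvec tool [-0.0344 -0.0002  0.002 ] shift mm tool-now [ 130.8817 -271.4396 -415.7423] in target axes [ 130.2452 -257.2428 -424.8688]
```

```bash
python3 -m crank '[[-0.004,0,0,8,-29,-46,1],[-0.004,0,0,8,-29,-46,1],[-0.004,0,0,8,-29,-46,1],[-0.004,0,0,8,-29,-46,1],[-0.004,0,0,8,-29,-46,1],[-0.004,0,0,8,-29,-46,1],[-0.004,0,0,8,-29,-46,1],[-0.004,0,0,8,-29,-46,1],[-0.004,0,0,8,-29,-46,1]]'; python3 g.py .4889 -.2413 .10 1.850
```

```text
t: 1.23
position: [0.4908, -0.2386, 0.1532]
ee_rot: [-0.095, -0.7, -0.098, 0.701]
wrist_force: [1.0, 0.6, 0.8]
width: 1.0
t 1.225 pos [ 0.4908 -0.2386  0.1532] q [-0.5719  0.1935 -0.3037  1.0767  0.0018  2.2962] w 1.0 F [0.9749 0.6435 0.8433] M [-0.0557 -0.0144 -0.0238]
R [[-0.0016, 0.2701, -0.9628], [0.0031, -0.9628, -0.2701], [-1.0, -0.0034, 0.0007]]
yaw y -1.2973456070203049
rotvec tool [-0.0058  0.0006  0.0034] shift mm tool-now [53.2244  2.257   2.5479] in target axes [53.2302  2.0592  2.5947]
```

The wrist roll q6 would run out of range at the stage (about 3.36 rad), so I'll regrasp it a half turn the other way.

```bash
python3 -m crank '[[-0.185,0,0,2,0,0,1],[-0.185,0,0,2,0,0,1],[-0.185,0,0,2,0,0,1],[-0.185,0,0,2,0,0,1],[-0.185,0,0,2,0,0,1],[-0.185,0,0,2,0,0,1],[-0.185,0,0,2,0,0,1],[-0.185,0,0,2,0,0,1],[-0.185,0,0,2,0,0,1],[-0.185,0,0,2,0,0,1],[-0.185,0,0,2,0,0,1],[-0.185,0,0,2,0,0,1]]';python3 -m crank '[[-0.185,0,0,2,0,0,1],[-0.185,0,0,2,0,0,1],[-0.185,0,0,2,0,0,1],[-0.185,0,0,2,0,0,1],[-0.185,0,0,2,0,0,1]]'; python3 g.py .4889 -.2413 .018 1.850
```

```text
t: 2.72
position: [0.4881, -0.2301, 0.1212]
ee_rot: [0.668, 0.216, 0.68, -0.211]
wrist_force: [-0.2, 0.8, 0.3]
width: 1.002
t: 3.35
position: [0.4857, -0.2285, 0.1084]
ee_rot: [0.692, -0.108, 0.703, 0.12]
wrist_force: [-0.5, -0.6, 0.6]
width: 1.002
t 3.35 pos [ 0.4857 -0.2285  0.1084] q [-0.5616  0.2336 -0.358   1.002   0.0025 -0.8846] w 1.002 F [-0.4892 -0.6265  0.5996] M [ 0.0554 -0.1019  0.0309]
R [[-0.0179, -0.3173, 0.9482], [0.0142, 0.9481, 0.3175], [-0.9997, 0.0192, -0.0125]]
yaw y 1.893687077307561
rotvec tool [ 0.0438 -0.0129 -0.0189] shift mm tool-now [ 90.1063 -14.8426   0.0932] in target axes [ 90.3684 -13.1454  -0.4598]
```

```bash
python3 -m crank '[[0.044,-0.013,-0.019,5,-14,0,1],[0,0,0,8,0,0,1]]'; python3 g.py .4889 -.2413 .018 1.850
```

```text
t: 3.6
position: [0.4904, -0.2427, 0.0943]
ee_rot: [0.701, -0.096, 0.7, 0.095]
wrist_force: [-0.1, -0.3, 0.3]
width: 1.003
t 3.6 pos [ 0.4904 -0.2427  0.0943] q [-0.5776  0.2496 -0.3708  0.9484 -0.0004 -0.8489] w 1.003 F [-0.1331 -0.305   0.3464] M [0.0325 0.0027 0.0136]
R [[0.0015, -0.2681, 0.9634], [-0.0014, 0.9634, 0.2681], [-1.0, -0.0018, 0.0011]]
yaw y 1.8421794672734486
rotvec tool [-0.0078  0.0011  0.0018] shift mm tool-now [76.3442  1.9271 -1.157 ] in target axes [76.3487  1.7978 -1.0605]
```

```bash
python3 -m crank '[[-0.008,0.001,0.002,20,1.8,-1.1,1],[0,0,0,25,0,0,1],[0,0,0,20,0,0,1],[0,0,0,10,0,0,1],[0,0,0,0,0,0,1]]'; python3 g.py .4889 -.2413 .018 1.850; python3 - <<'E'
from h import *
for n in("top","side"): cv2.imwrite(f"pics/{n}1.png",cams.snapshot(n)[:,:,::-1])
t=cv2.imread("pics/top1.png");s=cv2.imread("pics/side1.png")
a=cv2.resize(t[200:350,400:550],(400,400),interpolation=2);b=cv2.resize(s[300:450,230:380],(400,400),interpolation=2)
cv2.imwrite("pics/p1.png",np.hstack([a,b]))
E
```

```text
t: 4.22
position: [0.4874, -0.2412, 0.0146]
ee_rot: [0.7, -0.094, 0.701, 0.095]
wrist_force: [0.3, 0.2, 0.2]
width: 1.0
t 4.225 pos [ 0.4874 -0.2412  0.0146] q [-0.5788  0.3451 -0.4437  0.7849  0.0005 -0.8467] w 1.0 F [0.3191 0.2196 0.1718] M [0.0426 0.0394 0.0028]
R [[-0.0022, -0.2648, 0.9643], [0.002, 0.9643, 0.2648], [-1.0, 0.0025, -0.0016]]
yaw y 1.8387476296442744
rotvec tool [-0.0113 -0.0016 -0.0025] shift mm tool-now [-3.4173 -0.4644  1.4678] in target axes [-3.4138 -0.4895  1.4679]
```

View pics/p1.png

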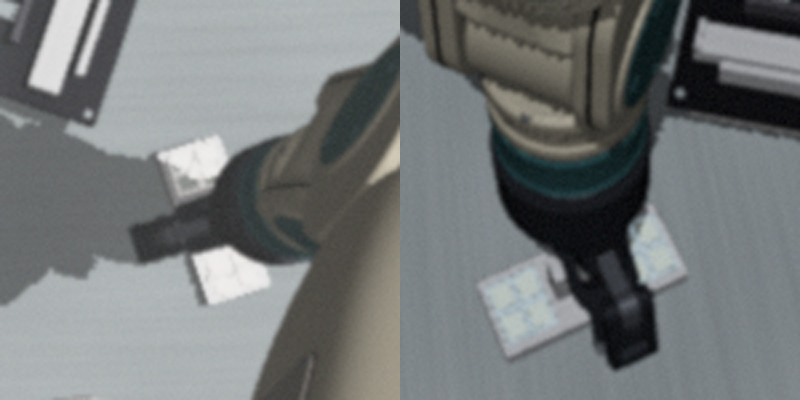

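The fingers straddle the fin at its middle. I'll raise the tool 4 mm, correct the yaw and close.

```bash
python3 -m crank '[[-0.011,-0.002,-0.002,-4,-0.5,1.5,1],[0,0,0,0,0,0,0],[0,0,0,0,0,0,0],[0,0,0,0,0,0,0],[0,0,0,0,0,0,0],[0,0,0,0,0,0,0],[0,0,0,0,0,0,0]]'; python3 g.py .4889 -.2413 .018 1.850
```

```text
t: 5.2
position: [0.4922, -0.243, 0.0229]
ee_rot: [0.702, -0.1, 0.698, 0.097]
wrist_force: [-0.5, -0.1, 2.0]
width: 0.151
t 5.2 pos [ 0.4922 -0.243   0.0229] q [-0.5771  0.3352 -0.4355  0.7925  0.0012 -0.8569] w 0.151 F [-0.453  -0.1067  2.014 ] M [ 0.0985  0.0427 -0.0233]
R [[0.007, -0.2761, 0.9611], [-0.0031, 0.9611, 0.2762], [-1.0, -0.0049, 0.0059]]
yaw y 1.8505773070029405
rotvec tool [0.0006 0.0059 0.0049] shift mm tool-now [ 4.9008  2.564  -2.6817] in target axes [ 4.9291  2.5381 -2.6543]
```

```bash
python3 -m crank '[[0,0,0,-15,0,0,0],[0,0,0,-30,0,0,0],[0,0,0,-35,0,0,0],[0,0,0,-35,0,0,0],[0,0,0,-20,0,0,0]]'; python3 g.py .576 .080 .150 1.489; python3 - <<'E'
from h import *
for n in("top","side"): cv2.imwrite(f"pics/{n}2.png",cams.snapshot(n)[:,:,::-1])
t=cv2.imread("pics/top2.png");s=cv2.imread("pics/side2.png")
a=cv2.resize(t[200:350,400:550],(400,400),interpolation=2);b=cv2.resize(s[270:420,230:380],(400,400),interpolation=2)
cv2.imwrite("pics/p2.png",np.hstack([a,b]))
E
```

```text
t: 5.82
position: [0.4873, -0.2402, 0.1603]
ee_rot: [0.7, -0.098, 0.701, 0.099]
wrist_force: [-0.1, 0.0, -2.6]
width: 0.148
t 5.825 pos [ 0.4873 -0.2402  0.1603] q [-0.5775  0.1831 -0.3002  1.0901  0.001  -0.8571] w 0.148 F [-0.1221  0.0174 -2.611 ] M [-0.0104 -0.0048  0.0008]
R [[-0.0017, -0.276, 0.9611], [0.0023, 0.9611, 0.276], [-1.0, 0.0027, -0.001]]
yaw y 1.8504734594584356
rotvec tool [ 0.3615 -0.0015 -0.0025] shift mm tool-now [ 10.9267 283.2258 173.6294] in target axes [ 10.3409 326.3503  62.2248]
```

View pics/p2.png

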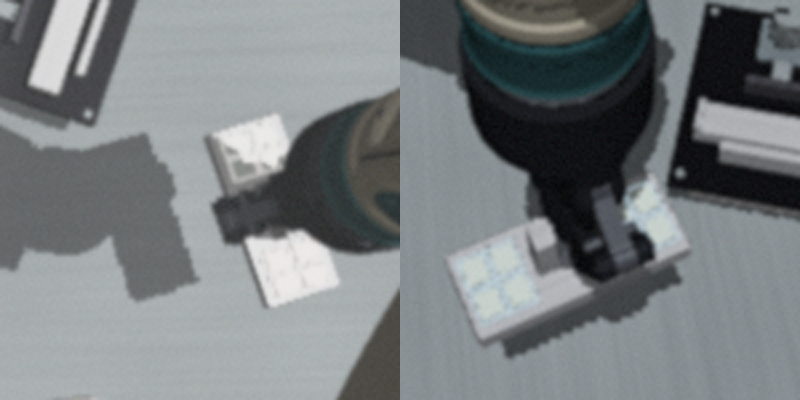

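```bash
cat >> h.py <<'E'
def tri(pt,ps):
    A=[];b=[]
    for n,p in(("top",pt),("side",ps)):
        c,d=ray(n,p);d=d/np.linalg.norm(d);P=np.eye(3)-np.outer(d,d);A.append(P);b.append(P@c)
    x,r,_,_=np.linalg.lstsq(np.vstack(A),np.hstack(b),rcond=None);return x
E
python3 - <<'E'
from h import *
t=cv2.imread("pics/top2.png");s=cv2.imread("pics/side2.png")
a=cv2.resize(t[235:320,470:535],None,fx=7,fy=7,interpolation=2);b=cv2.resize(s[325:405,240:345],None,fx=7,fy=7,interpolation=2)
cv2.imwrite("pics/p3.png",a);cv2.imwrite("pics/p4.png",b)
E
```

```text
(no output)
```

View pics/p3.png

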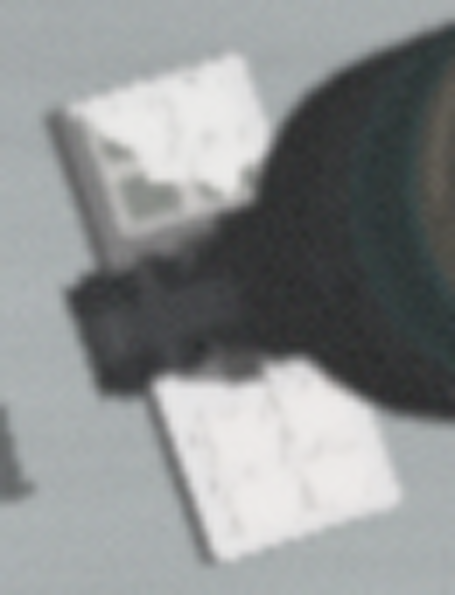

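View pics/p4.png

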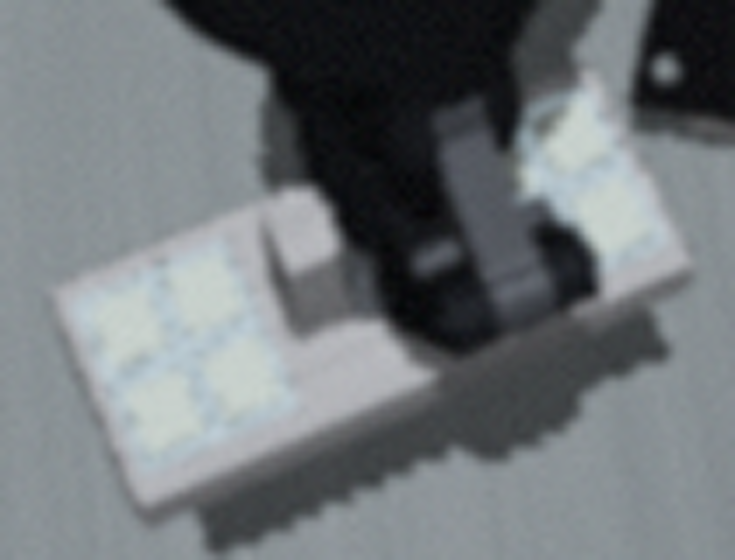

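```bash
python3 - <<'E'
from h import *
np.set_printoptions(precision=4,suppress=True)
T=lambda p:(np.array(p)+.5)/7-.5+(470,235); S=lambda p:(np.array(p)+.5)/7-.5+(240,325)
tp=[(60,108),(238,55),(402,493),(212,562)]; sp=[(592,70),(690,262),(148,505),(58,290)]
X=np.array([tri(T(a),S(b)) for a,b in zip(tp,sp)])
for x,a,b in zip(X,tp,sp): print(x,proj("top",x)-T(a),proj("side",x)-S(b))
c=X.mean(0);print(c)
ex=X[0]+X[1]-X[2]-X[3];print("yaw",np.arctan2(ex[1],ex[0]),"slope",ex[2]/np.hypot(*ex[:2]),np.linalg.norm(ex)/2)
d=c-[.4873,-.2402,.1603];a=.279
print("in carrier axes",d@[np.cos(a),np.sin(a),0],d@[-np.sin(a),np.cos(a),0],d[2])
E
```

```text
[ 0.5325 -0.2053  0.1478] [-0.0258 -0.4712] [-0.5564  0.125 ]
[ 0.5439 -0.2475  0.1478] [-0.019  -0.4232] [-0.5184  0.117 ]
[ 0.4409 -0.2778  0.149 ] [-0.0112 -0.0666] [-0.0852  0.0211]
[ 0.4273 -0.2337  0.1473] [-0.1137 -0.6764] [-0.8329  0.1951]
[ 0.4862 -0.2411  0.148 ]
yaw 0.2752696604398733 slope -0.0035687993817599723 0.10813765456673466
in carrier axes -0.001333753192780129 -0.0005217122607070664 -0.012347938133391162
```

```bash
python3 -m crank '[[0.18,0,0,0,20,10,0],[0.18,0,0,0,40,10,0],[0,0,0,0,45,8,0],[0,0,0,0,45,8,0],[0,0,0,0,45,8,0],[0,0,0,0,45,8,0],[0,0,0,0,30,5,0]]'; python3 g.py .5772 .0800 .13 1.489
```

```text
t: 6.8
position: [0.5512, 0.0341, 0.1539]
ee_rot: [0.703, 0.036, 0.71, -0.034]
wrist_force: [-0.4, -0.3, -2.7]
width: 0.146
t 6.8 pos [0.5512 0.0341 0.1539] q [-0.0561  0.2087 -0.2831  1.0891  0.0017  0.0426] w 0.146 F [-0.4116 -0.262  -2.7236] M [-0.0452 -0.0956 -0.0469]
R [[-0.01, 0.0986, 0.9951], [0.0022, 0.9951, -0.0986], [-0.9999, 0.0012, -0.0102]]
yaw y 1.4720434710214294
rotvec tool [-0.017  -0.0102 -0.0013] shift mm tool-now [23.7515 48.198  21.5632] in target axes [23.9103 47.8589 22.1354]
```

```bash
python3 -m crank '[[-0.01,-0.005,0,5,24,11,0],[-0.007,-0.005,0,10,24,11,0],[0,0,0,8,0,0,0],[0,0,0,0,0,0,0]]'; python3 g.py .5772 .0800 .115 1.489
```

```text
t: 7.3
position: [0.5737, 0.0836, 0.1249]
ee_rot: [0.703, 0.027, 0.71, -0.027]
wrist_force: [-1.0, -0.7, -2.3]
width: 0.147
t 7.3 pos [0.5737 0.0836 0.1249] q [ 0.0327  0.2796 -0.2574  1.043   0.0009  0.1097] w 0.147 F [-0.9764 -0.6904 -2.2545] M [ 0.0142 -0.0123  0.0423]
R [[-0.0093, 0.0769, 0.997], [0.0006, 0.997, -0.0769], [-1.0, -0.0002, -0.0093]]
yaw y 1.4937823184570185
rotvec tool [ 0.0048 -0.0093  0.0002] shift mm tool-now [ 9.8496 -3.2742  3.8347] in target axes [ 9.8842 -3.2579  3.7588]
```

```bash
python3 -m crank '[[0.005,-0.009,0,0,-3.2,3.8,0],[0,0,0,8,0,0,0],[0,0,0,0,0,0,0]]'; python3 g.py .5772 .0800 .110 1.489;  python3 - <<'E'
from h import *
for n in("top","side"): cv2.imwrite(f"pics/{n}3.png",cams.snapshot(n)[:,:,::-1])
t=cv2.imread("pics/top3.png");s=cv2.imread("pics/side3.png")
cv2.imwrite("pics/p5.png",cv2.resize(t[170:300,225:355],None,fx=4.5,fy=4.5,interpolation=2));cv2.imwrite("pics/p6.png",cv2.resize(s[130:265,255:390],None,fx=4.4,fy=4.4,interpolation=2))
E
```

```text
t: 7.68
position: [0.5766, 0.0779, 0.1163]
ee_rot: [0.706, 0.03, 0.707, -0.03]
wrist_force: [-0.5, -0.4, -2.5]
width: 0.15
t 7.675 pos [0.5766 0.0779 0.1163] q [ 0.0235  0.2854 -0.2695  1.0164 -0.0008  0.1087] w 0.15 F [-0.5156 -0.3571 -2.4748] M [-0.0095  0.0287  0.0477]
R [[-0.0005, 0.085, 0.9964], [-0.0008, 0.9964, -0.085], [-1.0, -0.0009, -0.0005]]
yaw y 1.485671491815505
rotvec tool [-0.0033 -0.0005  0.0009] shift mm tool-now [6.3336 2.1948 0.4064] in target axes [6.3357 2.1878 0.4107]
```

View pics/p5.png

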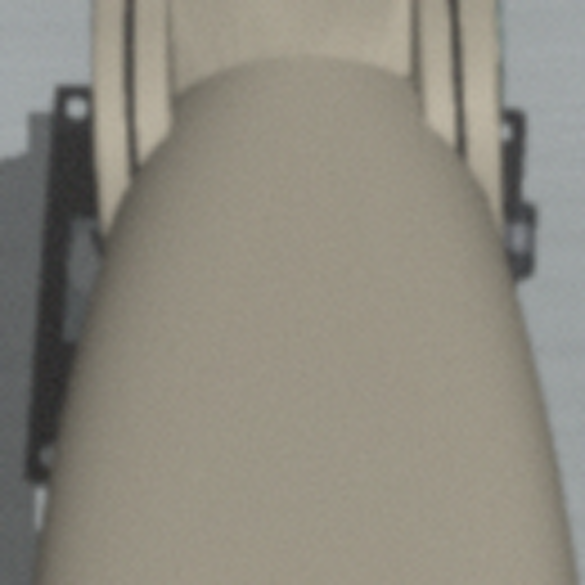

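View pics/p6.png

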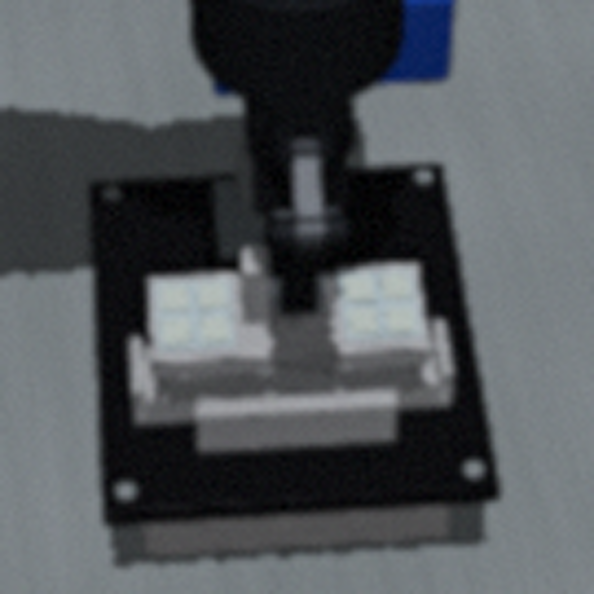

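```bash
cat > c.py <<'E'
import sys
from h import *
np.set_printoptions(precision=4,suppress=True)
def rel(x):
    d=np.array(x)-[.5757,.0773,.074];a=-.082
    return d@[np.cos(a),np.sin(a),0],d@[-np.sin(a),np.cos(a),0],d[2]
E
python3 - <<'E'
from c import *
S=lambda p:(np.array(p)+.5)/4.4-.5+(255,130)
X=np.array([onz("side",S(p),.104) for p in [(148,277),(417,263),(432,348),(157,360)]])
for x in X: print(x,rel(x))
print(rel(X.mean(0)),rel([.5766,.0779,.1163]))
ex=X[1]+X[2]-X[0]-X[3];print(np.arctan2(ex[1],ex[0]),np.linalg.norm(ex)/2)
E
```

```text
[0.5222 0.1069 0.104 ] (np.float64(-0.05573374666315388), np.float64(0.025142132107137807), np.float64(0.029999999999999985))
[0.6314 0.0972 0.104 ] (np.float64(0.05392158871916666), np.float64(0.02440326888484508), np.float64(0.029999999999999985))
[0.628  0.0505 0.104 ] (np.float64(0.05433953183977225), np.float64(-0.022391076456407935), np.float64(0.029999999999999985))
[0.52   0.0617 0.104 ] (np.float64(-0.054197555699735354), np.float64(-0.020144603259798062), np.float64(0.029999999999999985))
(np.float64(-0.0004175454509875521), np.float64(0.0017524303189442253), np.float64(0.029999999999999985)) (np.float64(0.0008478310133426242), np.float64(0.000671701252652133), np.float64(0.042300000000000004))
-0.09568127322783725 0.10910642242099218
```

```bash
python3 -m crank '[[-0.006,0,0,3,1.2,0.4,0],[0,0,0,6,0,0,0],[0,0,0,2,0,0,0],[0,0,0,0,0,0,0]]'; python3 g.py .577 .079 .100 1.489
```

```text
t: 8.28
position: [0.5784, 0.0793, 0.1059]
ee_rot: [0.707, 0.027, 0.706, -0.028]
wrist_force: [-0.2, 0.9, -2.4]
width: 0.146
t 8.275 pos [0.5784 0.0793 0.1059] q [ 0.026   0.297  -0.2785  0.9932 -0.0008  0.1043] w 0.146 F [-0.2201  0.8545 -2.3547] M [-0.0126 -0.0457 -0.0114]
R [[0.0021, 0.0783, 0.9969], [-0.0007, 0.9969, -0.0783], [-1.0, -0.0005, 0.0022]]
yaw y 1.4924361796861365
rotvec tool [0.0034 0.0022 0.0005] shift mm tool-now [ 5.8572 -0.4447 -1.4052] in target axes [ 5.86   -0.4525 -1.3908]
```

```bash
python3 -m crank '[[0.003,0.002,0,3,0,-1,0],[0,0,0,2,0,0,0],[0,0,0,0,0,0,0]]'; python3 g.py .577 .079 .098 1.489;python3 -m crank '[[0,0,0,1.5,0,0,0],[0,0,0,0,0,0,0]]'; python3 g.py .577 .079 .098 1.489
```

```text
t: 8.65
position: [0.5774, 0.0795, 0.1005]
ee_rot: [0.707, 0.029, 0.706, -0.029]
wrist_force: [-0.0, 0.2, -3.2]
width: 0.151
t 8.65 pos [0.5774 0.0795 0.1005] q [ 0.0262  0.302  -0.2844  0.9844 -0.0005  0.1076] w 0.151 F [-0.0155  0.2154 -3.2011] M [-0.0236  0.0204  0.0682]
R [[0.0, 0.0813, 0.9967], [-0.0005, 0.9967, -0.0813], [-1.0, -0.0005, 0.0001]]
yaw y 1.489360545524789
rotvec tool [0.0004 0.0001 0.0005] shift mm tool-now [ 2.54   -0.5224 -0.352 ] in target axes [ 2.5398 -0.5238 -0.3516]
t: 8.9
position: [0.5775, 0.0795, 0.099]
ee_rot: [0.707, 0.029, 0.706, -0.029]
wrist_force: [0.4, -0.1, -3.2]
width: 0.149
t 8.9 pos [0.5775 0.0795 0.099 ] q [ 0.0262  0.3035 -0.2859  0.9812 -0.0006  0.1076] w 0.149 F [ 0.3798 -0.058  -3.165 ] M [0.0413 0.0095 0.0023]
R [[0.0003, 0.0813, 0.9967], [-0.0006, 0.9967, -0.0813], [-1.0, -0.0005, 0.0003]]
yaw y 1.4893751494861924
rotvec tool [0.0004 0.0003 0.0005] shift mm tool-now [ 1.0358 -0.5294 -0.4472] in target axes [ 1.0356 -0.5301 -0.4467]
```

```bash
for i in 1; do python3 -m crank '[[0,0,0,1.2,0,0,0],[0,0,0,0,0,0,0]]';python3 -m crank '[[0,0,0,1,0,0,0],[0,0,0,0,0,0,0]]'; done; python3 g.py; python3 - <<'E'
from h import *
cv2.imwrite("pics/s4.png",cams.snapshot("side")[130:265,255:390,::-1])
s=cv2.imread("pics/s4.png");cv2.imwrite("pics/p7.png",cv2.resize(s,None,fx=4.4,fy=4.4,interpolation=2))
E
```

```text
t: 9.15
position: [0.5776, 0.0795, 0.0978]
ee_rot: [0.707, 0.029, 0.706, -0.029]
wrist_force: [0.0, -0.1, -2.0]
width: 0.149
t: 9.4
position: [0.5779, 0.0795, 0.0972]
ee_rot: [0.707, 0.029, 0.706, -0.029]
wrist_force: [-1.0, -0.0, -2.3]
width: 0.151
t 9.4 pos [0.5779 0.0795 0.0972] q [ 0.0262  0.3054 -0.2877  0.9766 -0.0005  0.1076] w 0.151 F [-0.9687 -0.0036 -2.2967] M [-0.0278  0.0271  0.0106]
R [[0.0011, 0.0814, 0.9967], [-0.0005, 0.9967, -0.0814], [-1.0, -0.0004, 0.0011]]
yaw y 1.4893377491106325
```

View pics/p7.png

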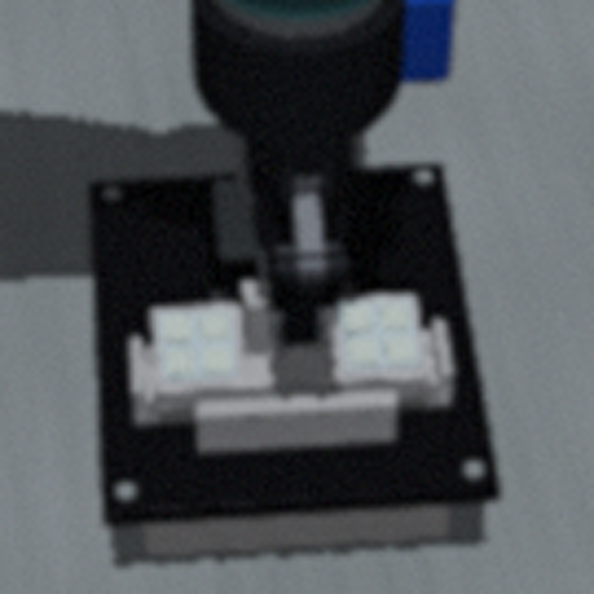

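```bash
python3 -m crank '[[0,0,0,1,0,0,0],[0,0,0,0,0,0,0]]';python3 -m crank '[[0,0,0,1,0,0,0],[0,0,0,0,0,0,0]]';  python3 g.py
```

```text
t: 9.7
position: [0.578, 0.0795, 0.0971]
ee_rot: [0.707, 0.029, 0.706, -0.029]
wrist_force: [0.2, -0.3, -1.6]
width: 0.149
t: 9.95
position: [0.5781, 0.0796, 0.097]
ee_rot: [0.707, 0.029, 0.706, -0.029]
wrist_force: [-0.4, 1.2, -1.1]
width: 0.148
t 9.95 pos [0.5781 0.0796 0.097 ] q [ 0.0263  0.3054 -0.2881  0.9753 -0.0007  0.1077] w 0.148 F [-0.4311  1.2209 -1.0857] M [-0.0618  0.0792 -0.024 ]
R [[0.0021, 0.0813, 0.9967], [-0.0006, 0.9967, -0.0813], [-1.0, -0.0005, 0.0022]]
yaw y 1.4894177185821174
```

It has made contact, so I'll release.

```bash
python3 -m crank '[[0,0,0,0,0,0,0.3],[0,0,0,0,0,0,0.5],[0,0,0,0,0,0,0.5],[0,0,0,-15,0,0,0.5],[0,0,0,-35,0,0,0.5],[0,0,0,-40,0,0,0.5],[0,0,0,-10,0,0,0.5]]';  python3 g.py; python3 - <<'E'
from h import *
for n in("top","side"): cv2.imwrite(f"pics/{n}5.png",cams.snapshot(n)[:,:,::-1])
s=cv2.imread("pics/side5.png");cv2.imwrite("pics/p8.png",cv2.resize(s[130:265,255:390],None,fx=4.4,fy=4.4,interpolation=2))
E
```

```text
t: 10.82
position: [0.5785, 0.0796, 0.2013]
ee_rot: [0.708, 0.029, 0.705, -0.029]
wrist_force: [-0.1, 0.1, 0.6]
width: 0.504
t 10.825 pos [0.5785 0.0796 0.2013] q [ 0.0263  0.2194 -0.1643  1.1841 -0.0005  0.1077] w 0.504 F [-0.0572  0.1338  0.5686] M [-0.0441 -0.0393  0.0072]
R [[0.003, 0.0814, 0.9967], [-0.0004, 0.9967, -0.0814], [-1.0, -0.0002, 0.0031]]
yaw y 1.489326782914215
```

View pics/p8.png

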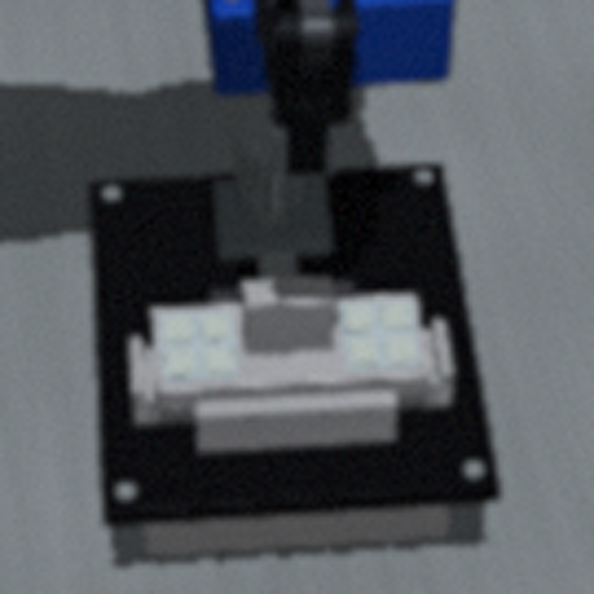

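```bash
python3 - <<'E'
from c import *
S=lambda p:(np.array(p)+.5)/4.4-.5+(255,130)
X=np.array([onz("side",S(p),.086) for p in [(150,307),(418,293),(429,373),(158,389)]])
for x in X: print(np.array(rel(x))*1e3)
print(np.array(rel(X.mean(0)))*1e3)
E
python3 g.py .5836 .1730 .16 1.489;python3 g.py .5836 .1730 .16 3.06
```

```text
[-55.6958  25.3667  12.    ]
[55.2109 24.5389 12.    ]
[ 54.4085 -19.6669  12.    ]
[-54.5105 -19.5509  12.    ]
[-0.1467  2.672  12.    ]
t 10.925 pos [0.5775 0.0795 0.1993] q [ 0.0263  0.2208 -0.1669  1.1827 -0.0005  0.1077] w 0.506 F [-0.3789  0.79   -0.3549] M [-0.0289 -0.0543 -0.0213]
R [[0.0004, 0.0813, 0.9967], [-0.0005, 0.9967, -0.0813], [-1.0, -0.0005, 0.0005]]
yaw y 1.4893591023149313
rotvec tool [0.0004 0.0005 0.0005] shift mm tool-now [39.2421 93.6582 -1.5222] in target axes [39.288  93.6387 -1.5374]
t 10.925 pos [0.5775 0.0795 0.1993] q [ 0.0263  0.2208 -0.1669  1.1827 -0.0005  0.1077] w 0.506 F [-0.3789  0.79   -0.3549] M [-0.0289 -0.0543 -0.0213]
R [[0.0004, 0.0813, 0.9967], [-0.0005, 0.9967, -0.0813], [-1.0, -0.0005, 0.0005]]
yaw y 1.4893591023149313
rotvec tool [-1.5706 -0.      0.0007] shift mm tool-now [39.2421 93.6582 -1.5222] in target axes [39.288   1.5183 93.639 ]
```

Checked: the carrier centre is at stage (−0.1, +2.7) mm, flat and released. Now to the knob.

```bash
python3 -m crank '[[0,0,0,0,32,0,0.75],[0,0,0,10,32,-1,0.75],[0,0,0,20,30,0,0.75],[0,0,0,8,0,0,0.75],[0,0,0,0,0,0,0.75]]';python3 g.py .5836 .1730 .125 1.489; python3 - <<'E'
from h import *
s=cams.snapshot("side")[:,:,::-1];cv2.imwrite("pics/p9.png",cv2.resize(s[100:235,255:390],None,fx=4.4,fy=4.4,interpolation=2))
E
```

```text
t: 11.55
position: [0.5799, 0.174, 0.1533]
ee_rot: [0.703, 0.028, 0.71, -0.031]
wrist_force: [0.5, -1.0, 0.5]
width: 0.748
t 11.55 pos [0.5799 0.174  0.1533] q [ 0.1853  0.2994 -0.1656  1.1166 -0.0012  0.2686] w 0.748 F [ 0.5096 -0.9973  0.5419] M [-0.0179 -0.0342 -0.0345]
R [[-0.0103, 0.0832, 0.9965], [-0.0031, 0.9965, -0.0832], [-0.9999, -0.004, -0.01]]
yaw y 1.4875047287798433
rotvec tool [-0.0015 -0.01    0.004 ] shift mm tool-now [28.2599 -0.5506  4.0869] in target axes [28.2971 -0.6683  3.8022]
```

View pics/p9.png

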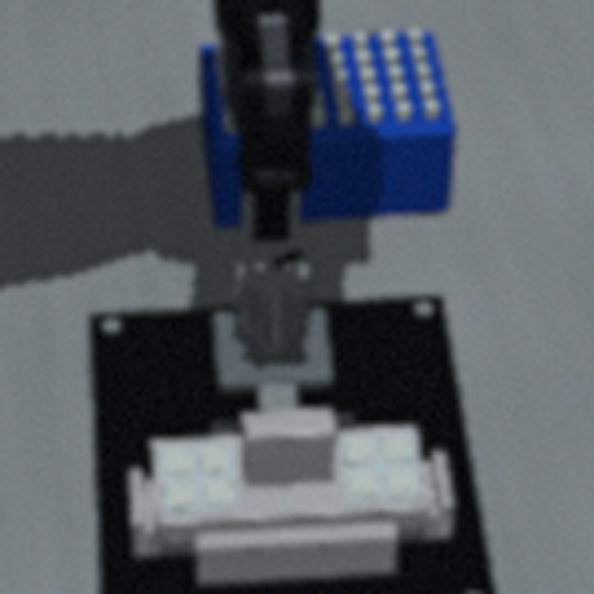

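```bash
python3 -m crank '[[-0.001,-0.01,0.004,10,-0.6,3.9,0.75],[0,0,0,8,0,0,0.75],[0,0,0,0,0,0,0.75]]';python3 g.py .5836 .1730 .085 1.489
```

```text
t: 11.98
position: [0.5846, 0.171, 0.1352]
ee_rot: [0.707, 0.03, 0.706, -0.03]
wrist_force: [0.1, -1.2, -0.2]
width: 0.748
t 11.975 pos [0.5846 0.171  0.1352] q [ 0.1784  0.3115 -0.1899  1.067   0.      0.2637] w 0.748 F [ 0.1113 -1.2014 -0.1549] M [ 0.0227 -0.0261 -0.0408]
R [[0.0024, 0.0852, 0.9964], [0.0004, 0.9964, -0.0852], [-1.0, 0.0006, 0.0023]]
yaw y 1.4855234638413337
rotvec tool [-0.0035  0.0023 -0.0006] shift mm tool-now [50.2165  1.8975 -1.2903] in target axes [50.2181  1.9335 -1.1678]
```

```bash
python3 -m crank '[[-0.003,0.002,0,14,2,-1.3,0.75],[0,0,0,16,0,0,0.75],[0,0,0,14,0,0,0.75],[0,0,0,0,0,0,0.75]]';python3 g.py .5836 .1730 .085 1.489
```

```text
t: 12.48
position: [0.5831, 0.1729, 0.0877]
ee_rot: [0.706, 0.029, 0.707, -0.029]
wrist_force: [0.8, -0.5, -0.8]
width: 0.745
t 12.475 pos [0.5831 0.1729 0.0877] q [ 0.1817  0.3555 -0.2389  0.9769  0.0006  0.2642] w 0.745 F [ 0.8401 -0.5189 -0.7817] M [-0.0395 -0.0397 -0.0492]
R [[-0.0006, 0.0824, 0.9966], [0.0005, 0.9966, -0.0824], [-1.0, 0.0004, -0.0007]]
yaw y 1.4883187254535115
rotvec tool [-0.0007 -0.0007 -0.0004] shift mm tool-now [2.6856 0.134  0.5163] in target axes [2.6858 0.1348 0.5146]
```

```bash
python3 -m crank '[[0,0,0,2,0,0.5,0.75],[0,0,0,0,0,0,0],[0,0,0,0,0,0,0],[0,0,0,0,0,0,0],[0,0,0,0,0,0,0],[0,0,0,0,0,0,0]]';python3 g.py .5836 .1730 .085 1.489
```

```text
t: 13.22
position: [0.5844, 0.173, 0.0865]
ee_rot: [0.707, 0.029, 0.706, -0.029]
wrist_force: [1.0, -0.6, -1.1]
width: 0.333
t 13.225 pos [0.5844 0.173  0.0865] q [ 0.1816  0.3577 -0.2387  0.9734  0.0003  0.264 ] w 0.333 F [ 0.9885 -0.5606 -1.1192] M [ 0.0171 -0.0022  0.0312]
R [[0.0011, 0.0823, 0.9966], [0.0005, 0.9966, -0.0823], [-1.0, 0.0005, 0.001]]
yaw y 1.4884377349379299
rotvec tool [-0.0006  0.001  -0.0005] shift mm tool-now [ 1.5072 -0.0194 -0.7572] in target axes [ 1.5079 -0.0182 -0.7557]
```

```bash
python3 -m crank '[[0.15,0,0,0,0,0,0],[0.15,0,0,0,0,0,0],[0.15,0,0,0,0,0,0]]';python3 g.py .5838 .1730 .0865 1.489
```

```text
t: 13.6
position: [0.5842, 0.1725, 0.0866]
ee_rot: [0.681, 0.19, 0.681, -0.191]
wrist_force: [-0.2, -0.5, -0.1]
width: 0.331
t 13.6 pos [0.5842 0.1725 0.0866] q [ 0.1815  0.3575 -0.2388  0.9738 -0.0009  0.7275] w 0.331 F [-0.2006 -0.5457 -0.1409] M [-0.0451  0.0592  0.0529]
R [[0.0009, 0.5193, 0.8546], [-0.0008, 0.8546, -0.5193], [-1.0, -0.0002, 0.0012]]
yaw y 1.0248038760216922
rotvec tool [-0.4642  0.0011  0.0004] shift mm tool-now [ 0.0544  0.2035 -0.6232] in target axes [ 0.0552  0.461  -0.4661]
```

```bash
python3 -m crank '[[0.15,0,0,0,0,0,0],[0.15,0,0,0,0,0,0],[0.15,0,0,0,0,0,0],[0.15,0,0,0,0,0,0]]';python3 g.py .5838 .1730 .0865 1.489
```

```text
t: 14.1
position: [0.5838, 0.1721, 0.0865]
ee_rot: [0.591, 0.389, 0.59, -0.39]
wrist_force: [-0.6, -1.5, -0.3]
width: 0.329
t 14.1 pos [0.5838 0.1721 0.0865] q [ 0.1813  0.3573 -0.2392  0.9746 -0.0017  1.3469] w 0.329 F [-0.5713 -1.5    -0.3116] M [-0.0342  0.068   0.0238]
R [[0.0001, 0.919, 0.3941], [-0.0017, 0.3941, -0.919], [-1.0, -0.0006, 0.0016]]
yaw y 0.40514161956741546
rotvec tool [-1.0839  0.0011  0.0014] shift mm tool-now [ 0.023   0.4042 -0.8481] in target axes [ 0.0247  0.9386 -0.0396]
```

```bash
python3 - <<'E'
from h import *
s=cams.snapshot("side")[:,:,::-1];cv2.imwrite("pics/p10.png",cv2.resize(s[130:265,255:390],None,fx=4.4,fy=4.4,interpolation=2))
E
```

```text
(no output)
```

View pics/p10.png

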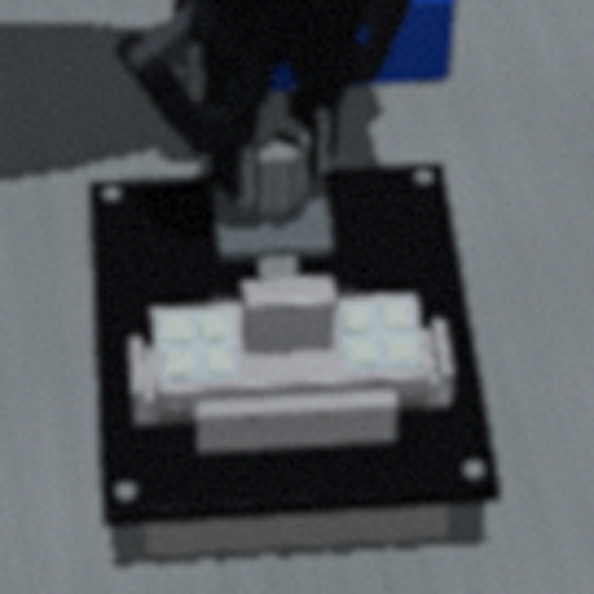

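```bash
python3 -m crank '[[0.15,0,0,0,0.2,-0.4,0],[0.15,0,0,0,0,-0.4,0],[0.15,0,0,0,0,0,0],[0.15,0,0,0,0,0,0],[0.15,0,0,0,0,0,0]]';python3 g.py .5838 .1730 .0865 1.489;python3 -m crank '[[0.08,0,0,0,0,0,0]]';python3 g.py
```

```text
t: 14.78
position: [0.5829, 0.172, 0.0865]
ee_rot: [-0.403, -0.58, -0.401, 0.583]
wrist_force: [-0.4, -0.3, -0.1]
width: 0.332
t 14.775 pos [0.5829 0.172  0.0865] q [ 0.1823  0.3571 -0.2395  0.9762 -0.0033  2.114 ] w 0.332 F [-0.3572 -0.3128 -0.054 ] M [-0.0179  0.1014  0.095 ]
R [[-0.0014, 0.9356, -0.3531], [-0.0037, -0.3531, -0.9356], [-1.0, -0.0, 0.0039]]
yaw y -0.3609285462648536
rotvec tool [ 1.2917  0.0034 -0.0025] shift mm tool-now [-0.0092  0.5277 -1.2382] in target axes [-0.0043 -1.0449 -0.8484]
t: 14.9
position: [0.5828, 0.172, 0.0865]
ee_rot: [-0.379, -0.596, -0.378, 0.599]
wrist_force: [-1.1, -0.5, -0.7]
width: 0.326
t 14.9 pos [0.5828 0.172  0.0865] q [ 0.1823  0.3571 -0.2395  0.9764 -0.0033  2.1947] w 0.326 F [-1.0979 -0.4673 -0.7038] M [0.006  0.1232 0.0666]
R [[-0.0015, 0.9041, -0.4274], [-0.0036, -0.4274, -0.9041], [-1.0, 0.0002, 0.0039]]
yaw y -0.4415905553186548
```

```bash
for i in 1; do python3 -m crank '[[0.06,0,0,0,0,0,0]]'>/dev/null;python3 g.py|grep -E "^t|yaw"; python3 -m crank '[[0.06,0,0,0,0,0,0]]'>/dev/null;python3 g.py|grep -E "^t|yaw"; python3 -m crank '[[0.06,0,0,0,0,0,0]]'>/dev/null;python3 g.py|grep -E "^t|yaw"; done
```

```text
t 15.025 pos [0.5827 0.1721 0.0865] q [ 0.1823  0.3571 -0.2395  0.9764 -0.0031  2.2543] w 0.329 F [-0.5619 -0.4821  0.4601] M [-0.0053  0.0209  0.0731]
yaw y -0.5011632217065676
t 15.15 pos [0.5827 0.1721 0.0865] q [ 0.1823  0.357  -0.2396  0.9765 -0.003   2.3138] w 0.333 F [-0.3169 -0.3057  0.1485] M [-0.0103  0.0412  0.1028]
yaw y -0.560692200853731
t 15.275 pos [0.5826 0.1721 0.0865] q [ 0.1824  0.357  -0.2396  0.9766 -0.0032  2.3712] w 0.331 F [-1.615  -1.0134  0.1764] M [-0.1617  0.1733  0.9576]
yaw y -0.618003661214274
```

Torque jumped from about 0.1 to 0.96 N m, so it has reached the stop. I'll press slightly and hold there.

```bash
python3 -m crank '[[0.04,0,0,0,0,0,0]]';python3 g.py|grep -E "^t|yaw"; python3 -m crank '[[0.02,0,0,0,0,0,0],[0.01,0,0,0,0,0,0]]';python3 g.py|grep -E "^t|yaw"; python3 - <<'E'
from h import *
s=cams.snapshot("side")[:,:,::-1];cv2.imwrite("pics/p11.png",cv2.resize(s[130:265,255:390],None,fx=4.4,fy=4.4,interpolation=2))
E
```

```text
t: 15.4
position: [0.5832, 0.1729, 0.0867]
ee_rot: [-0.312, -0.634, -0.312, 0.635]
wrist_force: [0.0, 1.3, -0.7]
width: 0.33
t 15.4 pos [0.5832 0.1729 0.0867] q [ 0.1827  0.357  -0.2392  0.9755 -0.0015  2.4104] w 0.33 F [ 0.0348  1.3284 -0.6645] M [0.2698 0.0028 0.7208]
yaw y -0.6569529219295179
t: 15.65
position: [0.5826, 0.1722, 0.0867]
ee_rot: [-0.304, -0.638, -0.302, 0.64]
wrist_force: [-0.7, -0.3, -0.1]
width: 0.33
t 15.65 pos [0.5826 0.1722 0.0867] q [ 0.1827  0.3568 -0.2395  0.9768 -0.0035  2.4392] w 0.33 F [-0.7064 -0.3392 -0.1365] M [-0.0454  0.1526  0.1073]
yaw y -0.6856977032525828
```

View pics/p11.png

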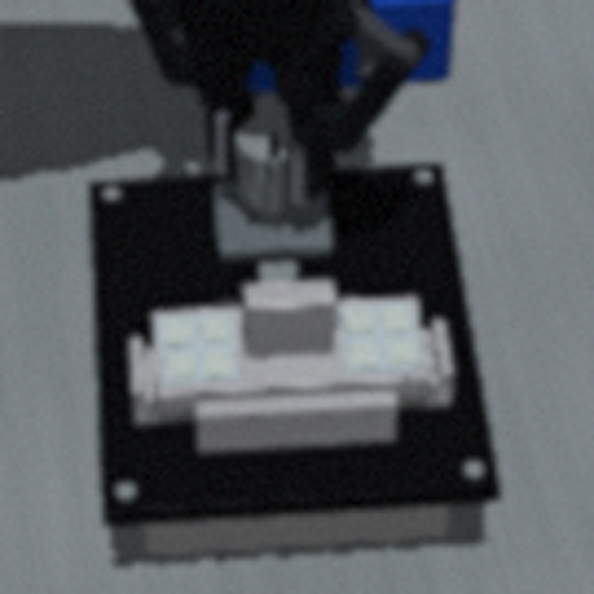

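The torque relaxed with the small steps, so I'll confirm the stop with a brisker push.

```bash
python3 -m crank '[[0.1,0,0,0,0.3,-1,0]]' >/dev/null;python3 g.py|grep -E "^t|yaw"; python3 -m crank '[[0.1,0,0,0,0,0,0]]' >/dev/null;python3 g.py|grep -E "^t|yaw";python3 -m crank '[[0.05,0,0,0,0,0,0]]' >/dev/null;python3 g.py|grep -E "^t|yaw"; python3 - <<'E'
from h import *
s=cams.snapshot("side")[:,:,::-1];cv2.imwrite("pics/side12.png",s);cv2.imwrite("pics/p12.png",cv2.resize(s[130:265,255:390],None,fx=4.4,fy=4.4,interpolation=2))
E
```

```text
t 15.825 pos [0.5833 0.1731 0.0867] q [ 0.1834  0.3582 -0.2374  0.9775 -0.0024  2.5419] w 0.329 F [ 2.4155  4.6423 -0.3962] M [ 1.4004 -1.3502  0.1262]
yaw y -0.7877687108204103
t 15.95 pos [0.5844 0.1739 0.0867] q [ 0.1837  0.3586 -0.2368  0.9752 -0.0007  2.6442] w 0.33 F [ 1.4107 -0.1281 -2.1316] M [ 0.6666 -1.2261  1.0065]
yaw y -0.8897783278453468
t 16.075 pos [0.585  0.1744 0.0867] q [ 0.1839  0.3589 -0.2364  0.974  -0.0001  2.6947] w 0.328 F [-0.5984 -0.6419 -0.5237] M [-0.1791 -0.0791  1.2589]
yaw y -0.9399927804409705
```

View pics/p12.png

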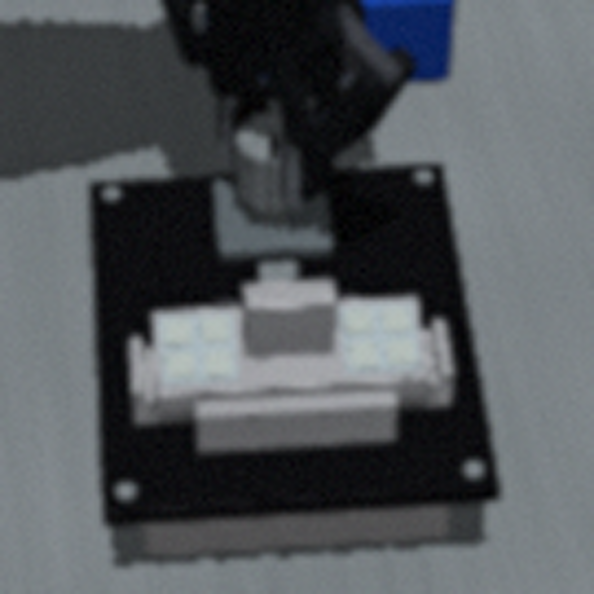

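A sustained 1.26 N m confirms the seat (the fingers are slipping at the stop). The finger yaw is −0.940, so I need to back off to a yaw of about +0.63.

```bash
python3 -m crank '[[-0.12,0,0,0,0,0,0],[-0.15,0,0,0,0,0,0],[-0.15,0,0,0,0,0,0],[-0.15,0,0,0,0,0,0],[-0.15,0,0,0,0,0,0],[-0.15,0,0,0,0,0,0],[-0.15,0,0,0,0,0,0]]';python3 g.py .5841 .1730 .0865 .63
```

```text
t: 17.0
position: [0.583, 0.1753, 0.0867]
ee_rot: [0.525, 0.472, 0.529, -0.471]
wrist_force: [-0.2, -0.2, -0.2]
width: 0.333
t 17.0 pos [0.583  0.1753 0.0867] q [ 0.1837  0.3581 -0.2375  0.977   0.0046  1.6441] w 0.333 F [-0.1523 -0.1639 -0.2029] M [-0.031   0.1247 -0.0635]
R [[-0.0026, 0.9939, 0.1102], [0.0042, 0.1102, -0.9939], [-1.0, -0.0022, -0.0044]]
yaw y 0.11043314167460051
rotvec tool [-0.5196 -0.0049  0.001 ] shift mm tool-now [0.2142 0.8127 2.3815] in target axes [ 0.2265 -0.4769  2.4696]
```

```bash
python3 -m crank '[[-0.13,0,0,0,0,0,0],[-0.13,0,0,0,0,0,0],[-0.13,0,0,0,0,0,0],[-0.13,0,0,0,0,0,0],[0,0,0,0,0,0,0]]';python3 g.py .5841 .1730 .0865 .63; python3 - <<'E'
from h import *
for n in("top","side"):
    s=cams.snapshot(n)[:,:,::-1];cv2.imwrite(f"pics/{n}13.png",s)
s=cv2.imread("pics/side13.png");cv2.imwrite("pics/p13.png",cv2.resize(s[130:265,255:390],None,fx=4.4,fy=4.4,interpolation=2))
E
```

```text
t: 17.62
position: [0.5819, 0.1749, 0.0867]
ee_rot: [0.63, 0.317, 0.635, -0.315]
wrist_force: [-0.8, -0.1, -0.7]
width: 0.334
t 17.625 pos [0.5819 0.1749 0.0867] q [ 0.1829  0.3575 -0.2384  0.9789  0.0056  1.1096] w 0.334 F [-0.8178 -0.0895 -0.7365] M [-0.0011  0.0193  0.0818]
R [[-0.005, 0.7997, 0.6004], [0.0047, 0.6004, -0.7997], [-1.0, -0.0011, -0.0068]]
yaw y 0.644060699089603
rotvec tool [ 0.0141 -0.0068  0.0012] shift mm tool-now [0.1958 0.6603 2.8255] in target axes [0.2157 0.6997 2.8145]
```

View pics/p13.png

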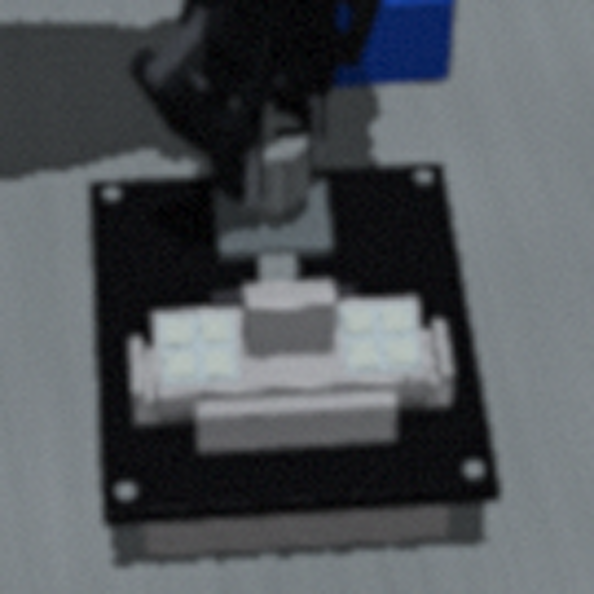

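View pics/top13.png

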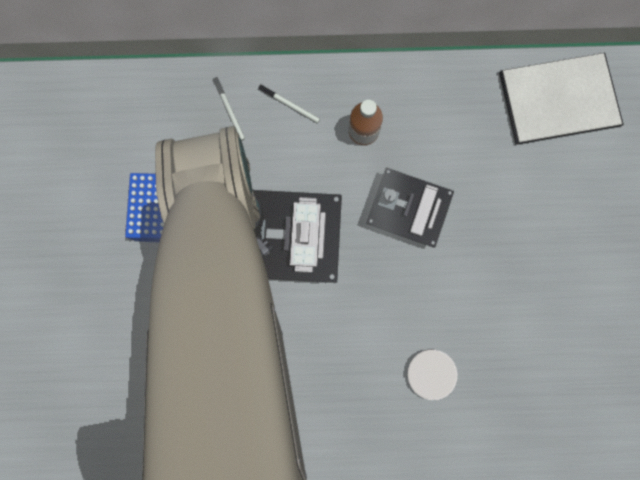

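The carrier lies between the lips and the jaw is visible from above, so I'll measure the jaw gap as an independent check on the screw.

```bash
python3 - <<'E'
from h import *
s=cv2.imread("pics/top13.png");cv2.imwrite("pics/p14.png",cv2.resize(s[185:290,250:350],None,fx=7,fy=5.7,interpolation=2)[:590])
cv2.imwrite("pics/p14.png",cv2.resize(s[190:276,255:345],None,fx=7,fy=7-.1 if 0 else 7,interpolation=2)[:600])
E
```

```text
(no output)
```

View pics/p14.png

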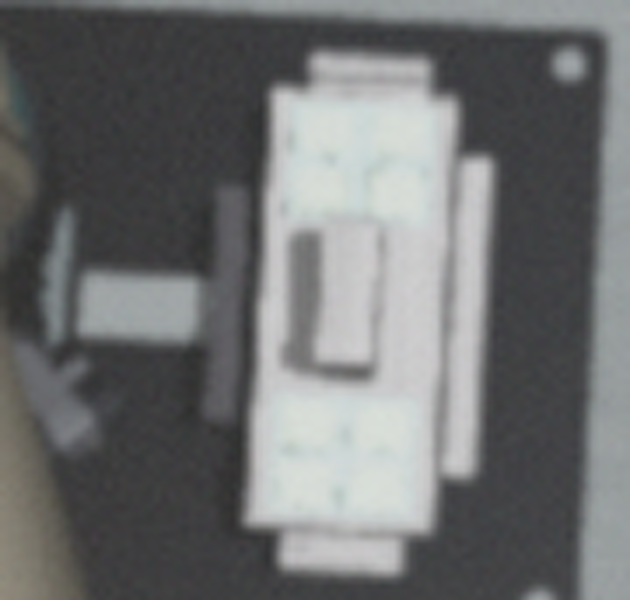

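```bash
python3 - <<'E'
from c import *
T=lambda p:(np.array(p)+.5)/7-.5+(255,190)
def r(p,z): return np.array(rel(onz("top",T(p),z)))*1e3
J=[r((247,187),.082),r((233,423),.082)];print("jaw in",J,"screw",(37.85-np.mean([j[1] for j in J]))/3)
print("jaw out",r((218,186),.082),r((203,418),.082))
print("fence",r((459,158),.082),r((443,477),.082))
C=np.array([r(p,.086) for p in [(270,88),(458,98),(434,530),(243,526)]]);print(C,C.mean(0))
# same edges at start, from z1 picture
T0=lambda p:(np.array(p)+.5)/6-.5+(220,180)
for p in[(417,220),(405,421),(389,218),(378,420)]: print("start",np.array(rel(onz("top",T0(p),.082)))*1e3)
E
```

```text
jaw in [array([29.336 , 29.0172,  8.    ]), array([-30.3806,  28.6166,   8.    ])] screw 3.0110324030779787
jaw out [29.1758 36.2969  8.    ] [-29.5563  36.1537   8.    ]
fence [ 39.7455 -23.6366   8.    ] [-40.8818 -24.339    8.    ]
[[ 54.0987  24.6259  12.    ]
 [ 54.2297 -22.5691  12.    ]
 [-54.5936 -22.9564  12.    ]
 [-56.3048  24.1989  12.    ]] [-0.6425  0.8248 12.    ]
start [29.3221 30.3779  8.    ]
start [-30.0198  29.9912   8.    ]
start [29.4486 38.5986  8.    ]
start [-30.176   37.8376   8.    ]
```

```bash
python3 - <<'E'
from cell import job
print(job.hand_in())
E
```

```text
the job is handed in; nothing more can be done
None
```

I set the carrier on the rail and let go of it. I then turned the thumbscrew clockwise to its stop, backed it off a quarter turn, and handed in at about 18 s with the knob still gripped. No verdict was reported.

- **Placing:** after release the carrier was at about (−0.1, +2.7) mm from the nest point, flat between the lips. The jaw later pushed it to about y +0.8 mm, which is what a fully seated jaw should leave (0.75 mm).
- **Seating:** the wrist torque rose from about 0.1 to 1.0–1.3 N m and the fingers slipped on the knob. Part-way through it relaxed to 0.1 N m on smaller steps, so I confirmed the stop with a firmer push.
- **Back-off:** the fingers turned back 1.584 rad, which puts the screw at about 3.13 rad (allowed 2.88 to 3.40).
- **Where the checks differ:** the jaw's position in the top picture gives 3.0 rad from its inner edge and about 3.2 rad from its outer edge. They don't quite agree, but both are inside the allowed range.
- **Grip:** the hand finished about 3 mm off the knob's axis, along the pads, but still closed on it (opening 0.33). I had no direct reading of the grip force on the knob.
- **Bystanders:** the bottle and dish look unmoved in the last top picture. The arm hides part of the rack there, but what shows is where it was.

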